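# Set the spring punch on a blank in the sloping jig

## Task

Push the slide of the sloping marking jig up its slope, away from the robot, until you feel it come hard against its stop. Then take the square spring-loaded punch out of the wooden tool block and set its nose inside the small circle scribed on the copper blank, with the punch square to the sloping face, pressing lightly so that the sprung nose is about half way in and never fully in, or it would fire. Finish while still holding the punch pressed there in the gripper; leave the slide home and the other tools, the mallet and the dish alone.

Things in the scene. Friction and masses are not known exactly. Their poses are not given: they have to be found in the camera images.
- post (a point): centre of the push post, a steel plate standing square on the slide near its downhill (robot) end: 12 mm thick, 44 mm wide, 34 mm tall above the slide's top (this point is 17 mm above that top). x points up the slope, the way the slide is pushed, y level across the jig, z square out of the sloping face. Downhill of the post only 4 mm of the slide follows, then the lower deck
- slide (a joint): travel of the jig's slide along the slope in m; grows as it is pushed up the slope. It is stiff (about 4 N of friction) and stays where it is left. It is fully home when it meets a hard stop hidden in the jig, to be found by feel, 30 to 60 mm of travel from where it starts
- mark (a point): the marked spot on the blank, a flat copper disc, 52 mm across, 4 mm thick, clamped on the slide and carried with it, uphill of the post. This point: centre of the small scribed circle (12 mm across, dark line and centre dot) on its top face, 8 mm uphill of the disc's centre, 72 mm uphill of the post's centre. x points up the slope, y level across the jig, z is the outward normal of the sloping face
- block (a point): centre of the top face of the fixed wooden tool block, 80 mm (x) by 240 mm (y, the row of holes), 48 mm high. Three holes, 12 mm across and 42 mm deep, stand 75 mm apart along y, the middle one at this point; punch, scriber and doming punch stand in them in any order
- punch: spring-loaded centre punch, 110 g, standing upright in a hole of the block. Origin: centre of its square steel body, 16 x 16 x 72 mm (grip it here, flat on its faces; its lower end rests on the block's top); x, y square to its faces, z up to its 10 mm cap. Below follow a spigot 10 mm across, 16 mm long, and the nose, 6 mm across: tip 70 mm below the origin, 34 mm deep in the hole
- tip (a point): the rounded tip of the punch's nose, on the punch's axis
- nose (a joint): how far the sprung nose is pushed into the punch, m: 0 fully out, 0.012 fully in (it fires: never). The spring takes about 0.8 N to start, 3.2 N half way and 5.6 N fully in
- scriber: scriber standing in another hole of the block, turned wooden handle 22 mm across and 82 mm tall above the block; origin 36 mm above the block's top. Leave alone
- doming: doming punch standing in another hole of the block, steel shank 16 mm across with a ball 26 mm across on top, 87 mm tall above the block; origin 36 mm above the block's top. Leave alone
- mallet: wooden mallet lying on the bench, head 48 mm across and 90 mm long, handle 200 mm along its x; origin on the bench under it. Leave alone
- dish: white ceramic dish, 80 mm across, 30 mm high, standing on the bench; origin at the centre of its underside. Leave alone
- jig: the sloping steel marking jig, fixed to the bench, 250 mm long (x) by 130 mm wide; origin at the centre of its underside. Its deck rises 20 degrees away from the robot, from about 22 to 108 mm high, with a guide rail 12 mm high along each side; the slide runs between them, its flat top 16 mm above the deck
Not all that is in view belongs to the job. Leave any green or turquoise look-alike of the punch alone.

How it is judged (in metres and radians):
On the way, in this order (a step that is already met when the one before it is completed fails the run):
1. the slide is pushed home against its stop while the punch is still in the block (value of joint slide above 0.058 m and distance of punch from where it was at the start of the episode below 0.02 m), for 0.1 s.
2. the punch is lifted out of the block, held by the fingers (z of tip in the frame of block above 0.003 m and contact force between the fingers and punch above 1 N), for 0.1 s.
At the end, for the whole second after the job is handed in: The slide is within 2.5 mm of its stop; the fingers hold the punch still, its tip within 6 mm of the centre of the scribed circle, its axis within 7.4 degrees of the face's normal, pressing on the blank with 1 to 7 N, the nose pushed in by 2.5 to 9.5 mm of its 12 mm (value of joint slide above 0.0575 m and distance between tip and mark below 0.006 m and angle between the z axis of punch and the z axis of mark, either way round below 0.13 rad and contact force between punch and slide between 1 and 7 N and value of joint nose between 0.0025 and 0.0095 m and contact force between the fingers and punch above 1 N and linear speed of punch below 0.02 m/s); the arm keeps its last pose, push and grip.
It fails at once if the punch's nose is pushed fully in, so that it fires (value of joint nose above 0.0114 m).
It fails at once if another tool in the block is disturbed (distance of any of scriber, doming from where it was at the start of the episode above 0.02 m).
It fails at once if the mallet or the dish is disturbed (distance of any of mallet, dish from where it was at the start of the episode above 0.03 m).
It also fails if it takes over 54 s, if anything falls off the work surface, if the arm or the gripper's body presses on something with over 40 N, if the wrist force passes 120 N, or if a joint passes its speed limit or range.

## Robot

A 6-joint arm with a two-finger parallel gripper is mounted at the origin on the work surface. World frame = base frame: x ahead of the robot, y to its left, z up, the work surface at z = 0. Lengths are in mm, angles in rad, forces in N, time in s.
With the tool pointing down it reaches from about 275 to 1000 mm from the base axis. Payload 8.4 kg.
Tool frame: the origin (TCP) lies at the very end of the fingers, on their centre line; the grasp point (between the pads) lies r.hold_point_z behind it (r.hold_point_z is the distance from the TCP to the grasp point, in mm); x points along the fingers, z is the direction in which the jaws open and shut, and the axes are right-handed (so a half turn about x gives the same grasp; the last joint's range is limited). The gripper opens to 85 mm and grips with 20 to 120 N. Pads are 22 mm wide; open, the fingers measure 114 mm over their backs; the gripper's body (76 mm by 85 mm) begins 54 mm behind the grasp point. The pads swing forward as they close: fully open they stand 13 mm farther back than shut.
Start: joints at [-1.321, 0.353, 1.633, -0, 1.155, -0.002], TCP at [155.716, -605.294, 231.281] pointing down, gripper open.
Joint ranges: [-2.63, 2.63], [-0.92, 2.1], [0.06, 2.66], [-1.3, 4.44], [0, 2.69], [-3.02, 3.02]. Speed limits (rad/s): [2.22, 2.22, 2.79, 3.14, 3.14, 3.14].

## Interface

Orientations are given as [roll, pitch, yaw] about the fixed x, y, z axes, in that order (R = Rz(yaw) Ry(pitch) Rx(roll)).
In Python, from rig import r gives the robot as it stands.
- The arm moves only by the tool jog_arm, never from a script. Its argument "series" is a list of rows, each a list of 7 numbers: the turn, a rotation vector about the tool's x, y, z in degrees, then the shift along the tool's x, y, z in cm, then the opening, from 0 (shut) to 1 (fully open). In form: [[wx, wy, wz, tx, ty, tz, fingers], ...]. A call has 1 to 20 rows; each row shifts and turns the commanded pose from where the row before left it, along the tool's axes as they then stand; what a row does not reach is not made up. A row lasts 1/10 s, in which the tool goes at most 50 mm and 8.59 degrees, less where a joint would pass 70% of its speed; a pose out of reach is approached as far as the arm can. A call with a gripper value outside its range is refused whole. The fingers move at their own pace and stop on an object; "force" is the grip in N (left out, the last holds). Time passes only in rows, so rows that do not move let the fingers close. It gives the time, the measured TCP pose, the force and the opening at its end, in the units of the state.
- r.sense(): the state, without advancing time (a new reading comes with each control period).
- r.grab_frame(name): name is "scene" or "side" or "wrist"; returns (picture, depth): 480x640x3 uint8, red, green, blue; 480x640 float32, mm along the optical axis (not along the pixel's ray), 0 where there is no reading.
- r.get_calibration(name): a dict with "mtx" (3x3 intrinsics, pixels), "dist" ([k1, k2, p1, p2, k3] as OpenCV has them; the pictures are not rectified), "position" and "rotation" of the camera in the world; the wrist camera has in their place "mount" (4x4, takes a point from camera to tool coordinates, whose origin is the TCP and whose axes are the tool frame's). Camera axes: x right, y down, z forward; pixel columns grow to the right and rows downward; lengths in mm; the calibration is good to about 2 mm. A picture is of the moment at which its call begins: read the wrist's pose just before it. get_calibration takes no time and is no camera call.
- r.sign_off(): hands the job in, once; it reports no verdict.
The state is a dict: "clock": time; "qpos": joint angles; "qvel": joint speeds; "joint_efforts": joint torques, N m; "eef_pos": TCP position; "tcp_rot": TCP orientation; "contact_force": force on the tool from outside, world axes, zero at the start; "wrist_torque": the same for the moment, N m; "opening": opening from 0.0 (shut) to 1.0 (fully open).
Only numpy, scipy, OpenCV 4.12 (cv2) and the standard library are available. Lean on these libraries where they do the work, as an engineer would, in place of code of your own. Each camera call takes 0.05 s, during which the arm holds its last target.

## Working session

There is one attempt and no reset: what is moved stays moved. The work goes in short steps, Python scripts to look and compute and a tool call to move; the robot and the scene stay as the last step left them, time stands still between calls to the robot, and variables do not carry over. Pictures are saved under pics/ and viewed, and the job is handed in when it is done.

Besides the shell and the picture viewer there is one more tool, called after "Emit:" as name([rows], argument=value, ...), one row to a line, values as JSON. jog_arm: Moves the arm, as the interface text tells. Its arguments: {"type":"object","properties":{"series":{"type":"array"},"force":{"type":"number"}},"required":["series"]}

```bash
ls; mkdir -p pics; python3 - <<'E'
from rig import r
import cv2,numpy as np
print(r.sense(), r.hold_point_z)
for n in ["scene","side","wrist"]:
    p,d=r.grab_frame(n); cv2.imwrite(f"pics/{n}0.png",p[:,:,::-1]); np.savez(f"{n}0.npz",p=p,d=d)
    print(n,r.get_calibration(n))
E
```

```text
pics
{'clock': 0.0, 'qpos': array([-1.32138996e+00,  3.53646660e-01,  1.63410062e+00, -3.09263237e-05,
        1.15521976e+00, -2.41108540e-03]), 'qvel': array([ 0.00063891,  0.00067538, -0.00176823,  0.00161142,  0.00078131,
       -0.0011713 ]), 'joint_efforts': array([ 2.02737894e-03, -6.05245829e+01, -3.42061579e+01,  3.08174981e-05,
        9.25484608e-03, -4.36365482e-06]), 'eef_pos': array([ 155.59745583, -604.84379821,  230.57695868]), 'tcp_rot': array([-3.12343248,  1.56942165,  1.84078645]), 'contact_force': array([ 0.20119858,  0.13987581, -0.26034108]), 'wrist_torque': array([ 0.03098116,  0.00794193, -0.05369555]), 'opening': 1.0012246831446672} 18.700000000000003
scene {'mtx': array([[462.9264691 ,   0.        , 315.78315814],
       [  0.        , 462.9264691 , 243.09925623],
       [  0.        ,   0.        ,   1.        ]]), 'dist': array([-0.01748724,  0.        ,  0.        ,  0.        ,  0.        ]), 'position': array([1340.06523622,  -99.2461458 ,  788.89414641]), 'rotation': array([-2.35030654,  0.01288508,  1.57569488])}
side {'mtx': array([[439.0365691 ,   
[... 237 characters left out ...]
3807127, 506.47113461, 665.37500799]), 'rotation': array([-2.29014328, -0.02110332, -2.70502537])}
wrist {'mtx': array([[385.49060417,   0.        , 312.99740127],
       [  0.        , 385.49060417, 245.00260224],
       [  0.        ,   0.        ,   1.        ]]), 'dist': array([-0.02802474,  0.        ,  0.        ,  0.        ,  0.        ]), 'mount': array([[ 1.22685267e-03, -3.16293701e-01,  9.48660524e-01,
        -1.42559390e+02],
       [-7.86899547e-04, -9.48661249e-01, -3.16292926e-01,
         8.12883860e+01],
       [ 9.99998938e-01, -3.58455717e-04, -1.41275896e-03,
         9.53072941e-01],
       [ 0.00000000e+00,  0.00000000e+00,  0.00000000e+00,
         1.00000000e+00]])}
```

View pics/scene0.png

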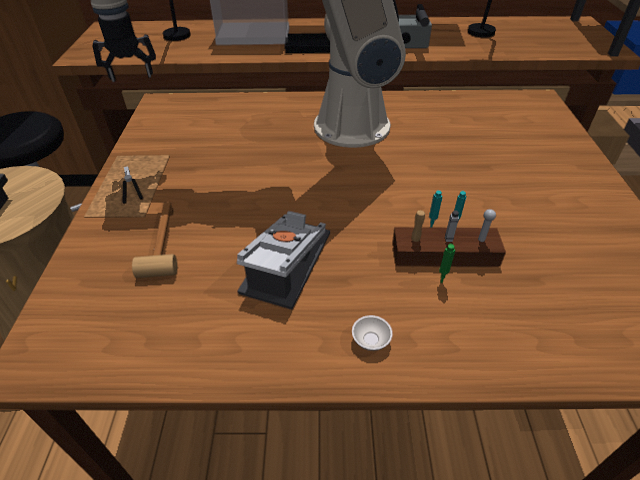

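View pics/side0.png

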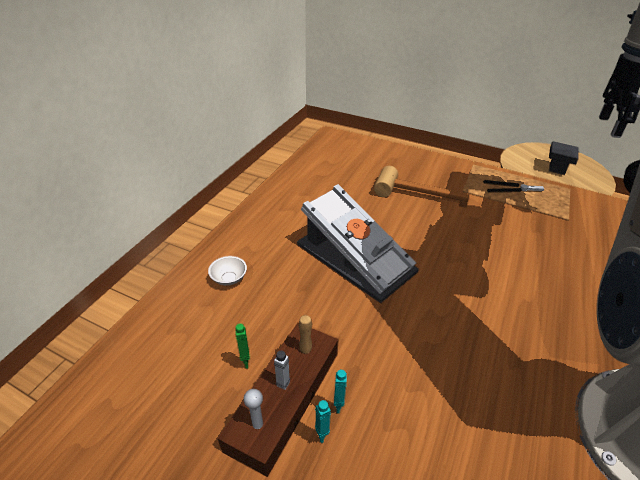

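View pics/wrist0.png

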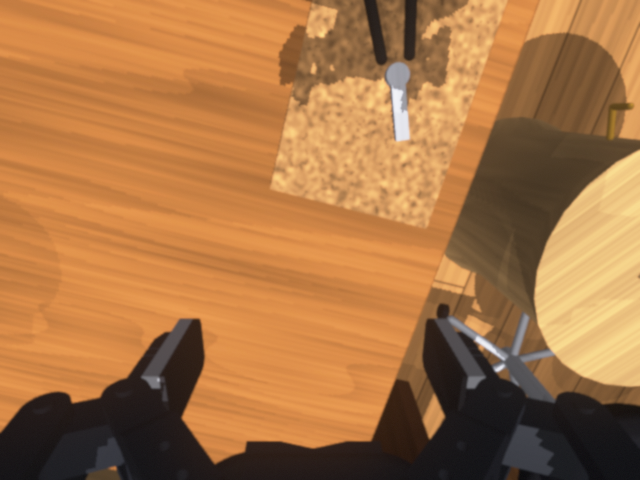

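```bash
cat > h.py <<'E'
import numpy as np,cv2
from scipy.spatial.transform import Rotation as R
from rig import r
def tool(s=None):
    s=s or r.sense(); T=np.eye(4); T[:3,:3]=R.from_euler('xyz',s['tcp_rot']).as_matrix(); T[:3,3]=s['eef_pos']; return T
def campose(n,T=None):
    c=r.get_calibration(n)
    if n=='wrist': return c,(T if T is not None else tool())@c['mount']
    P=np.eye(4); P[:3,:3]=R.from_euler('xyz',c['rotation']).as_matrix(); P[:3,3]=c['position']; return c,P
def cloud(n,d,T=None):
    c,P=campose(n,T)
    v,u=np.mgrid[0:480,0:640].astype(np.float64)
    q=cv2.undistortPoints(np.stack([u.ravel(),v.ravel()],1)[:,None],c['mtx'],c['dist'])[:,0].reshape(480,640,2)
    X=np.dstack([q*d[...,None],d])
    W=X@P[:3,:3].T+P[:3,3]; W[d<=0]=np.nan; return W
def proj(n,p,T=None):
    c,P=campose(n,T); p=np.atleast_2d(p)
    X=(p-P[:3,3])@P[:3,:3]
    return cv2.projectPoints(X,np.zeros(3),np.zeros(3),c['mtx'],c['dist'])[0][:,0]
E
python3 - <<'E'
from h import *
for n,(crop) in {"scene":(190,320,220,520),"side":(170,480,190,430)}.items():
    z=np.load(n+"0.npz"); W=cloud(n,z['d'])
    np.save(n+"W.npy",W)
    a,b,c,e=crop
    s=2.6 if n=="scene" else 1.9
    im=cv2.resize(z['p'][a:b,c:e,::-1],None,fx=s,fy=s,interpolation=cv2.INTER_CUBIC); cv2.imwrite(f"pics/{n}crop.png",im)
pts={"scene":[(285,237),(297,220),(372,335),(155,267),(448,246),(453,222),(418,220),(488,215),(200,330)],"side":[(357,228),(228,270),(281,370),(254,400),(305,325),(385,180),(150,350)]}
for n in pts:
    W=np.load(n+"W.npy")
    for u,v in pts[n]: print(n,u,v,W[v,u].round(1))
E
```

```text
scene 285 237 [ 610.8 -179.2   87.5]
scene 297 220 [ 549.8 -155.2   82.5]
scene 372 335 [8.097e+02 7.000e-01 4.800e+00]
scene 155 267 [ 652.2 -468.    37.6]
scene 448 246 [668.3 160.1 114.5]
scene 453 222 [587.1 188.5 107.2]
scene 418 220 [587.6 110.9 114.1]
scene 488 215 [588.7 259.4 128.4]
scene 200 330 [ 794.  -348.9    1.3]
side 357 228 [ 606.6 -179.3   85.9]
side 228 270 [830.7 -15.8   8.6]
side 281 370 [577.  199.1 100.8]
side 254 400 [575.8 271.8 131.1]
side 305 325 [573.9 126.2 126. ]
side 385 180 [ 631.3 -446.3   44.9]
side 150 350 [ 8.466e+02  2.137e+02 -5.000e-01]
```

```bash
ls pics
```

```text
scene0.png
scenecrop.png
side0.png
sidecrop.png
wrist0.png
```

View pics/scenecrop.png

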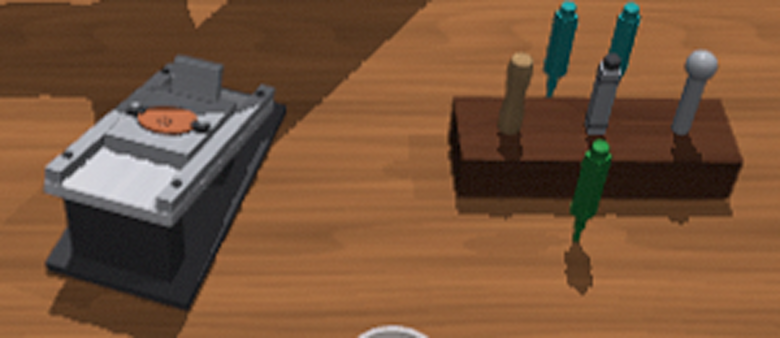

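View pics/sidecrop.png

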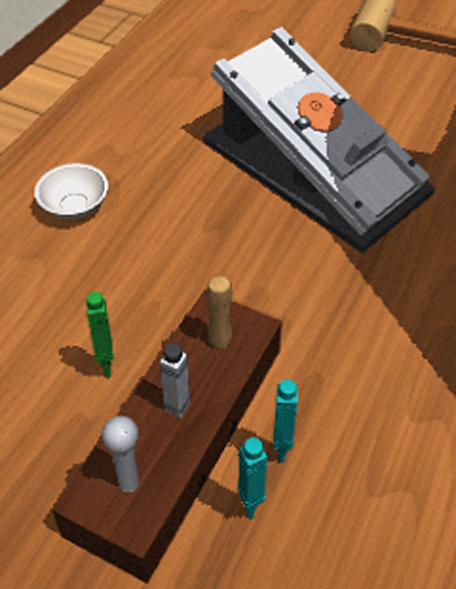

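```bash
python3 - <<'E'
from h import *
for n in ["scene","side"]:
    z=np.load(n+"0.npz"); p=z['p'].astype(int); W=np.load(n+"W.npy")
    org=(p[...,0]>150)&(p[...,0]>1.9*p[...,1])&(p[...,2]<110)
    m=org&(W[...,0]>520)&(W[...,0]<700)&(abs(W[...,1]+180)<80)&(W[...,2]>60)
    print(n,m.sum(),np.nanmean(W[m],0),np.nanmedian(W[m],0))
    box=(W[...,0]>440)&(W[...,0]<720)&(W[...,1]>-300)&(W[...,1]<-80)&(W[...,2]>18)
    hsv=cv2.cvtColor(z['p'],cv2.COLOR_RGB2HSV)
    g=box&(hsv[...,1]<60)
    P=W[g]; 
    # normals-based: fit plane RANSAC
    rng=np.random.default_rng(0); best=0
    for _ in range(3000):
        a=P[rng.choice(len(P),3,replace=False)]; nn=np.cross(a[1]-a[0],a[2]-a[0]); l=np.linalg.norm(nn)
        if l<100: continue
        nn/=l; nn*=np.sign(nn[2])
        if nn[2]<.85: continue
        k=abs((P-a[0])@nn)<1.5
        if k.sum()>best: best=k.sum(); bk=k; bn=nn;
    Q=P[bk]; c=Q.mean(0); u,s,v=np.linalg.svd(Q-c); nn=v[2]*np.sign(v[2][2])
    print(len(P),best,'plane n',nn,'tilt',np.degrees(np.arccos(nn[2])),'yaw uphill',np.degrees(np.arctan2(-nn[1],-nn[0])),c)
    # block
    b=(W[...,0]>500)&(W[...,0]<700)&(W[...,1]>40)&(W[...,1]<350)&(abs(W[...,2]-48)<4)
    q=W[b][:,:2].astype(np.float32)
    print('block rect',cv2.minAreaRect(q),b.sum(),q.mean(0))
E
```

```text
scene 0 [nan nan nan] [nan nan nan]
3644 707 plane n [-0.32056098  0.12098608  0.93946954] tilt 20.037336653726822 yaw uphill -20.677503048373186 [ 666.36898493 -203.77191236   88.02225331]
block rect ((581.2152099609375, 190.586669921875), (164.11282348632812, 250.32252502441406), 21.110149383544922) 2270 [585.0098  190.61462]
side 9 [ 615.1478199  -169.02067259   88.21248596] [ 620.29265111 -168.85564745   88.74118154]
5118 1249 plane n [-0.32290857  0.11287787  0.93967475] tilt 20.002992883646257 yaw uphill -19.267892265182198 [ 597.4606391  -176.93113072   61.60940317]
block rect ((579.8548583984375, 191.7902374267578), (161.91842651367188, 252.44515991210938), 19.650840759277344) 5834 [576.6257  210.33229]<stdin>:6: RuntimeWarning: Mean of empty slice
  return np.nanmean(a, axis, out=out, keepdims=keepdims)
```

```bash
python3 - <<'E'
from h import *
T=tool(); print(T.round(3)); print(np.degrees(r.sense()['qpos']).round(1))
Ws=np.load("sideW.npy"); z=np.load("side0.npz")
hsv=cv2.cvtColor(z['p'],cv2.COLOR_RGB2HSV)
for nm,lo,hi in [("green",55,75),("turq",80,100)]:
    m=((hsv[...,0]>lo)&(hsv[...,0]<hi)&(hsv[...,1]>120)).astype(np.uint8)
    k,l,st,_=cv2.connectedComponentsWithStats(m)
    for i in range(1,k):
        if st[i,4]>60:
            P=Ws[l==i]; print(nm,st[i],np.nanmedian(P,0).round(),np.nanmin(P,0).round(),np.nanmax(P,0).round())
E
```

```text
[[-0.00000e+00  9.68000e-01  2.49000e-01  1.55613e+02]
 [ 1.00000e-03  2.49000e-01 -9.68000e-01 -6.04941e+02]
 [-1.00000e+00 -0.00000e+00 -1.00000e-03  2.30724e+02]
 [ 0.00000e+00  0.00000e+00  0.00000e+00  1.00000e+00]]
[-75.7  20.3  93.6  -0.   66.2  -0.1]
green [236 324  13  44 352] [666. 171.  81.] [659. 159.   5.] [674. 177. 118.]
turq [334 370  12  43 377] [490. 180.  85.] [483. 168.   4.] [501. 185. 118.]
turq [315 400  16  43 470] [492. 234.  86.] [484. 224.   3.] [506. 241. 118.]
```

```bash
cat >> h.py <<'E'
yaw=np.radians(-20.); tl=np.radians(20.)
def jigR(yaw=yaw):
    xm=np.array([np.cos(yaw)*np.cos(tl),np.sin(yaw)*np.cos(tl),np.sin(tl)]); ym=np.array([-np.sin(yaw),np.cos(yaw),0]); n=np.cross(xm,ym)
    return np.stack([xm,ym,n],1)
def toolR_jig(yaw=yaw):
    M=jigR(yaw); return np.stack([-M[:,2],M[:,1],M[:,0]],1)   # x=-n, y=level left, z=uphill
def toolR_down(yw):
    c,s=np.cos(yw),np.sin(yw); return np.array([[0,-s,c],[0,c,s],[-1,0,0.]])
def plan(Rt,p,T=None):
    T=tool() if T is None else T
    w=np.degrees(R.from_matrix(T[:3,:3].T@Rt).as_rotvec()); t=Rt.T@(np.asarray(p)-T[:3,3])/10
    print('turn deg',w.round(2),'|',np.linalg.norm(w).round(2),' then shift cm',t.round(3),'|',np.linalg.norm(t).round(2), 'shift in old axes',(T[:3,:3].T@(np.asarray(p)-T[:3,3])/10).round(3))
E
python3 - <<'E'
from h import *
M=jigR(); print(M.round(3)); Rt=toolR_jig(); print(np.linalg.det(Rt))
plan(Rt, np.array([605,-180,88])+190*M[:,2]+20*M[:,1])
E
```

```text
[[ 0.883  0.342 -0.321]
 [-0.321  0.94   0.117]
 [ 0.342  0.     0.94 ]]
1.0
turn deg [-55.   -18.46   9.67] | 58.81  then shift cm [ 3.884 57.301 21.143] | 61.2 shift in old axes [ -3.544  49.879 -35.285]
```

Emit:
jog_arm([
  [-6.87,-2.31,1.21,0,0,0,0],
  [-6.87,-2.31,1.21,0,0,0,0],
  [-6.87,-2.31,1.21,0,0,0,0],
  [-6.87,-2.31,1.21,0,0,0,0],
  [-6.87,-2.31,1.21,0,0,0,0],
  [-6.87,-2.31,1.21,0,0,0,0],
  [-6.87,-2.31,1.21,0,0,0,0],
  [-6.87,-2.31,1.21,0,0,0,0],
], force=60)

```text
clock: 0.95
eef_pos: [155.7, -605.0, 231.2]
tcp_rot: [-0.005, 1.219, -0.35]
contact_force: [0.3, -0.5, -0.3]
opening: 0.002
```

Emit:
jog_arm([
  [0,0,0,0.28,4.1,1.5,0],
  [0,0,0,0.28,4.1,1.5,0],
  [0,0,0,0.28,4.1,1.5,0],
  [0,0,0,0.28,4.1,1.5,0],
  [0,0,0,0.28,4.1,1.5,0],
  [0,0,0,0.28,4.1,1.5,0],
  [0,0,0,0.28,4.1,1.5,0],
  [0,0,0,0.28,4.1,1.5,0],
  [0,0,0,0.28,4.1,1.5,0],
  [0,0,0,0.28,4.1,1.5,0],
  [0,0,0,0.28,4.1,1.5,0],
  [0,0,0,0.28,4.1,1.5,0],
  [0,0,0,0.28,4.1,1.5,0],
  [0,0,0,0.28,4.1,1.5,0],
  [0,0,0,0,0,0,0],
])

```text
clock: 2.45
eef_pos: [553.4, -134.5, 266.7]
tcp_rot: [0.001, 1.219, -0.344]
contact_force: [0.2, 0.7, 0.3]
opening: -0.002
```

```bash
python3 - <<'E'
from h import *
s=r.sense(); print(s['clock'],s['eef_pos'],s['contact_force'],s['opening'],np.degrees(s['qpos']).round(1)); T=tool(s)
p,d=r.grab_frame("wrist"); cv2.imwrite("pics/wrist1.png",p[:,:,::-1]); np.savez("wrist1.npz",p=p,d=d,T=T)
plan(toolR_jig(), T[:3,3])
E
```

```text
2.45 [ 553.39411404 -134.51941756  266.655357  ] [0.22482819 0.65701273 0.34637606] -0.0024811987308972854 [-12.3   3.6 112.8  -3.7  43.6   9.8]
turn deg [ 0.21  0.06 -0.03] | 0.22  then shift cm [-0.02   0.192  0.132] | 0.23 shift in old axes [-0.02   0.191  0.133]
```

View pics/wrist1.png

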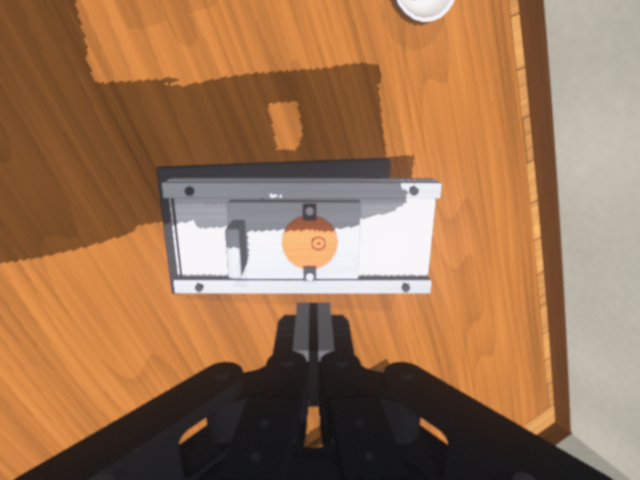

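```bash
python3 - <<'E'
from h import *
z=np.load("wrist1.npz"); W=cloud("wrist",z['d'],z['T']); np.save("wrist1W.npy",W)
p=z['p'];
def fit(m,tol=2):
    P=W[m]; P=P[~np.isnan(P).any(1)]
    c=np.median(P,0)
    for _ in range(4):
        u,s,v=np.linalg.svd(P-P.mean(0),full_matrices=False); n=v[2]*np.sign(v[2][2]); e=(P-P.mean(0))@n; P=P[abs(e)<max(tol,2*e.std())] if abs(e).max()>tol else P
    return n,P.mean(0),len(P)
def box(u0,v0,u1,v1):
    m=np.zeros((480,640),bool); m[v0:v1,u0:u1]=1; return m
for nm,b in {"slide":(250,205,280,272),"slideR":(340,205,355,272),"deckup":(370,205,425,270),"disc":(295,228,325,258)}.items():
    n,c,k=fit(box(*b)); print(nm,n.round(4),'tilt',np.degrees(np.arccos(n[2])).round(2),'yaw',np.degrees(np.arctan2(-n[1],-n[0])).round(2),c.round(1),k)
# rails direction: near rail outer edge, gap edges
for u,v in [(318,243),(310,242),(236,225),(236,270),(199,287),(406,287),(189,190),(414,190),(229,203),(229,277),(360,201),(360,277)]: print(u,v,W[v,u].round(1))
a=(W[287,406]-W[287,199]);b=(W[190,414]-W[190,189]); print(np.degrees(np.arctan2(a[1],a[0])),np.degrees(np.arctan2(b[1],b[0])))
im=cv2.resize(p[180:300,160:440,::-1],None,fx=2.8,fy=2.8,interpolation=cv2.INTER_CUBIC); cv2.imwrite("pics/w1crop.png",im)
E
```

```text
slide [-0.3263  0.1107  0.9388] tilt 20.15 yaw -18.74 [ 568.9 -166.8   68.2] 1986
slideR [-0.3259  0.1119  0.9388] tilt 20.15 yaw -18.96 [ 635.8 -191.    94.1] 998
deckup [-0.3243  0.1103  0.9395] tilt 20.03 yaw -18.78 [ 683.5 -212.4   96. ] 3541
disc [-0.3224  0.1157  0.9395] tilt 20.03 yaw -19.75 [ 603.2 -182.1   86.2] 893
318 243 [ 610.  -185.3   88.1]
310 242 [nan nan nan]
236 225 [ 549.8 -140.3   80.9]
236 270 [ 533.6 -172.5   93.5]
199 287 [ 494.9 -192.2   45.8]
406 287 [ 670.8 -256.   113.4]
189 190 [ 526.6 -103.9   46.1]
414 190 [ 702.9 -167.9  112.9]
229 203 [ 553.3 -126.1   57.8]
229 277 [ 524.3 -196.4   45.4]
360 201 [ 662.7 -167.2   83.7]
360 277 [ 637.4 -236.7   90.3]
-19.933892167106407 -19.955858841163618
```

View pics/w1crop.png

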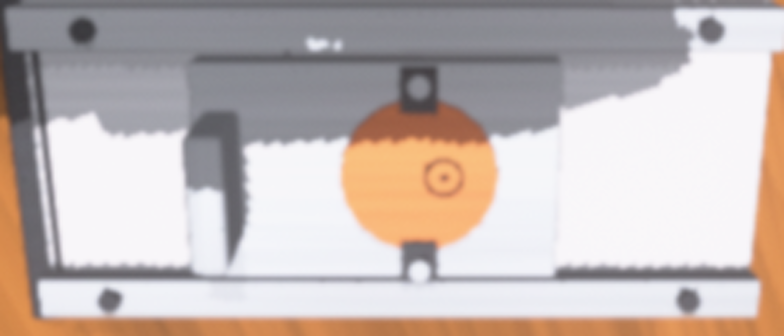

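```bash
python3 - <<'E'
from h import *
z=np.load("wrist1.npz");T=z['T']
from scipy.optimize import least_squares
obs={"wrist":(318.6,243.6),"side":(356.3,225.8),"scene":(283.5,236.2)}
f=lambda q:np.concatenate([proj(n,q,T)[0]-np.array(o) for n,o in obs.items()])
s=least_squares(f,[610,-182,88]); print(s.x,s.fun.round(1))
for n,o in obs.items():
    W=np.load({"wrist":"wrist1W.npy","side":"sideW.npy","scene":"sceneW.npy"}[n]); print(n,W[int(round(o[1])),int(round(o[0]))].round(1))
M=jigR(); 
for m in [s.x,np.array([610,-185.3,88.1])]:
    c=m-72*M[:,0]-4*M[:,2]; top=[c+M@np.array([a,b,34]) for a in(-6,6) for b in (-22,22)]
    print(c, {n:proj(n,np.array(top),T).round(0).tolist() for n in obs})
E
```

```text
[ 610.01690441 -184.8720607    89.10932808] [-0.4 -0.7  0.3 -0.9 -1.1  0. ]
wrist [ 610.4 -186.3   88.8]
side [ 610.6 -183.6   86.7]
scene [ 605.5 -181.8   85.5]
[ 547.72487968 -162.19961787   60.72510728] {'wrist': [[227.0, 278.0], [224.0, 228.0], [241.0, 278.0], [238.0, 228.0]], 'side': [[394.0, 238.0], [381.0, 248.0], [390.0, 234.0], [376.0, 244.0]], 'scene': [[288.0, 210.0], [306.0, 214.0], [286.0, 212.0], [304.0, 216.0]]}
[ 547.70797527 -162.62755717   59.7157792 ] {'wrist': [[227.0, 278.0], [224.0, 229.0], [241.0, 278.0], [238.0, 229.0]], 'side': [[394.0, 238.0], [381.0, 248.0], [390.0, 234.0], [376.0, 244.0]], 'scene': [[288.0, 210.0], [305.0, 215.0], [286.0, 212.0], [304.0, 216.0]]}
```

```bash
python3 - <<'E'
from h import *
M=jigR(); c=np.array([547.7,-162.4,60.2])
print(c+M@np.array([-45,0,70])); plan(toolR_jig(), c+M@np.array([-45,0,70]));plan(toolR_jig(), c+M@np.array([-45,0,12]))
E
```

```text
[ 485.46643369 -139.74883429  110.58757701]
turn deg [ 0.21  0.06 -0.03] | 0.22  then shift cm [ 12.523  -2.623 -11.036] | 16.9 shift in old axes [ 12.51   -2.59  -11.059]
turn deg [ 0.21  0.06 -0.03] | 0.22  then shift cm [ 18.323  -2.623 -11.036] | 21.55 shift in old axes [ 18.31   -2.593 -11.065]
```

Emit:
jog_arm([
  [0.21,0.06,0,0,-0.66,-2.76,0],
  [0,0,0,3.1,-0.66,-2.76,0],
  [0,0,0,3.1,-0.66,-2.76,0],
  [0,0,0,3.1,-0.65,-2.76,0],
  [0,0,0,3.2,0,0,0],
  [0,0,0,2.9,0,0,0],
  [0,0,0,2.9,0,0,0],
  [0,0,0,0,0,0,0],
  [0,0,0,0,0,0,0],
])

```text
clock: 3.4
eef_pos: [501.4, -149.1, 56.1]
tcp_rot: [0.0, 1.224, -0.354]
contact_force: [0.3, 0.5, 0.5]
opening: -0.001
```

```bash
cat >> h.py <<'E'
def jf(o=np.array([547.7,-162.4,60.2])):
    s=r.sense(); M=jigR(); print('t',s['clock'],'tcp jigframe',(M.T@(s['eef_pos']-o)).round(1),'F jig',(M.T@s['contact_force']).round(2),'open',round(s['opening'],3))
E
python3 - <<'E'
from h import *
jf(); T=tool()
for n in ["side","wrist"]:
    p,d=r.grab_frame(n); cv2.imwrite(f"pics/{n}2.png",p[:,:,::-1])
E
```

```text
t 3.4 tcp jigframe [-46.6  -3.3  12.5] F jig [0.26 0.55 0.39] open -0.001
```

View pics/side2.png

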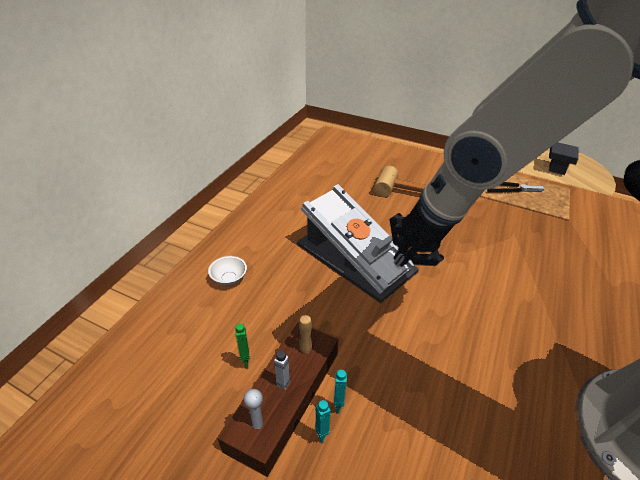

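View pics/wrist2.png

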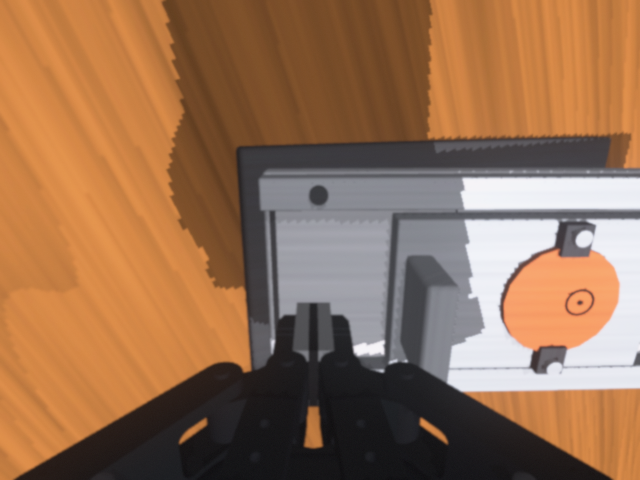

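Emit:
jog_arm([
  [0,0,0,0,0.15,1,0],
  [0,0,0,0,0.15,1,0],
  [0,0,0,0,0,0.6,0],
  [0,0,0,0,0,0.6,0],
  [0,0,0,0,0,0.6,0],
  [0,0,0,0,0,0.6,0],
  [0,0,0,0,0,0.6,0],
])

```text
clock: 4.2
eef_pos: [546.4, -161.5, 73.1]
tcp_rot: [0.001, 1.225, -0.352]
contact_force: [-6.7, 5.0, 2.4]
opening: 0.0
```

```bash
python3 - <<'E'
from h import *
jf()
p,d=r.grab_frame("wrist"); cv2.imwrite(f"pics/wrist3.png",p[:,:,::-1])
E
```

```text
t 4.2 tcp jigframe [ 3.   0.4 12.6] F jig [-6.73  2.39  4.97] open 0.0
```

View pics/wrist3.png

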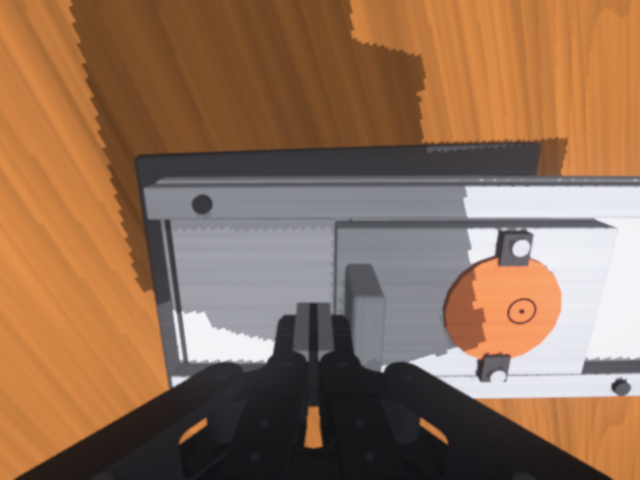

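Emit:
jog_arm([
  [0,0,0,0,0,0.6,0],
  [0,0,0,0,0,0.6,0],
  [0,0,0,0,0,0.6,0],
  [0,0,0,0,0,0.6,0],
  [0,0,0,0,0,0.4,0],
  [0,0,0,0,0,0,0],
])

```text
clock: 4.85
eef_pos: [554.7, -165.3, 75.1]
tcp_rot: [-0.007, 1.258, -0.36]
contact_force: [-53.8, 27.6, 23.9]
opening: -0.001
```

Emit:
jog_arm([
  [0,0,0,0,0,0.2,0],
  [0,0,0,0,0,0.2,0],
])

```text
clock: 5.05
eef_pos: [554.8, -165.4, 75.0]
tcp_rot: [-0.008, 1.265, -0.362]
contact_force: [-70.5, 35.2, 34.5]
opening: 0.001
```

```bash
python3 - <<'E'
from h import *
jf()
E
```

```text
t 5.05 tcp jigframe [12.3 -0.4 11.3] F jig [-61.75   9.02  59.22] open 0.001
```

Emit:
jog_arm([
  [0,0,0,0,0,-1.0,0],
  [0,0,0,0,0,-1.0,0],
  [0,0,0,0,0,-0.5,0],
])

```text
clock: 5.35
eef_pos: [553.6, -164.1, 75.8]
tcp_rot: [0.002, 1.222, -0.351]
contact_force: [0.3, -0.2, 1.0]
opening: -0.002
```

```bash
python3 - <<'E'
from h import *
jf(); np.save("T4.npy",tool()); print(np.degrees(r.sense()['qpos']))
for n in ["side","wrist"]:
    p,d=r.grab_frame(n); cv2.imwrite(f"pics/{n}4.png",p[:,:,::-1]); np.savez(n+"4.npz",p=p,d=d)
p=cv2.imread("pics/side4.png"); cv2.imwrite("pics/side4c.png",cv2.resize(p[150:320,270:480],None,fx=3.5,fy=3.5,interpolation=cv2.INTER_CUBIC))
E
```

```text
t 5.35 tcp jigframe [11.1  0.5 12.6] F jig [ 0.7  -0.08  0.85] open -0.002
[-15.77417024  21.01864538 121.18584451  -4.84440216  17.90204301
   8.79316127]
```

View pics/side4c.png

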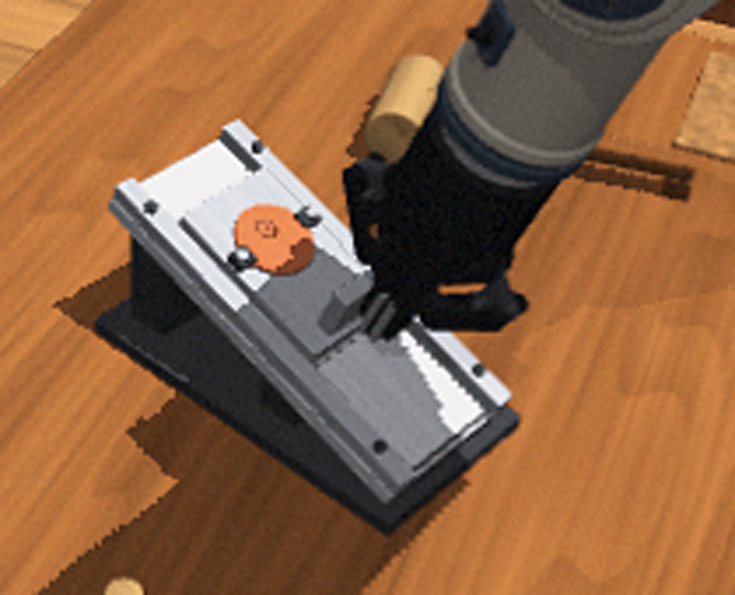

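View pics/wrist4.png

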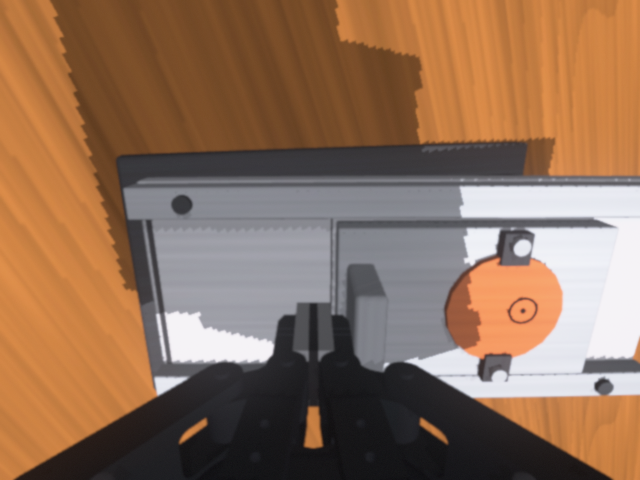

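```bash
cat >> h.py <<'E'
def onplane(n,uv,p0,nn,T=None):
    c,P=campose(n,T); q=cv2.undistortPoints(np.array([[uv]],float),c['mtx'],c['dist'])[0,0]; d=P[:3,:3]@np.array([q[0],q[1],1]); o=P[:3,3]
    return o+d*((p0-o)@nn)/(d@nn)
E
python3 - <<'E'
from h import *
M=jigR(); m0=np.array([610,-185,88.5]); T=np.load("T4.npy")
for n,uv in [("side",(345.7,215.1)),("wrist",(522.5,310)),("side",(356.3,225.8))]:
    q=onplane(n,uv,m0,M[:,2],T); print(n,q,M.T@(q-m0))
W=cloud("wrist",np.load("wrist4.npz")['d'],T); print(W[310,522],M.T@(W[310,522]-m0))
E
```

```text
side [ 639.02699056 -193.14804941   99.44212664] [ 3.19926380e+01  2.27115357e+00 -1.28995569e-13]
wrist [ 638.22093238 -195.24947011   99.42803418] [3.19514344e+01 2.07759130e-02 1.66141270e-14]
side [ 609.73793293 -182.84447641   88.1420371 ] [-1.04661350e+00  1.93589740e+00  7.23623402e-14]
[ 638.37495085 -195.6004394    98.96973845] [32.04348914 -0.25634993 -0.52121331]
```

Emit:
jog_arm([
  [0,0,0,0,0,0.2,0],
  [0,0,0,0,0,0.2,0],
  [0,0,0,0,0,0,0],
])

```text
clock: 5.75
eef_pos: [554.6, -164.7, 76.0]
tcp_rot: [-0.0, 1.229, -0.353]
contact_force: [-14.6, 8.0, 6.6]
opening: -0.002
```

```bash
python3 - <<'E'
from h import *
jf()
E
```

```text
t 5.75 tcp jigframe [12.2  0.2 12.4] F jig [-13.16   2.55  11.86] open -0.002
```

Emit:
jog_arm([
  [0,0,0,0,0,-0.8,0],
  [0,0,0,0,0,-0.8,0],
  [0,0,0,-3,0,0,0],
  [0,0,0,-5,0,0,0],
  [0,0,0,-5,0,0,0],
  [0,0,0,-5,0,0,0.3],
  [0,0,0,0,0,0,0.5],
])

```text
clock: 6.45
eef_pos: [488.1, -139.9, 248.5]
tcp_rot: [0.005, 1.209, -0.349]
contact_force: [-0.1, 0.3, -0.6]
opening: 0.327
```

```bash
python3 - <<'E'
from h import *
jf(); plan(toolR_down(np.radians(20)),[564,221,280])
T=tool();M=jigR(); m0=np.array([610,-185,88.5])+32.2*M[:,0]
p,d=r.grab_frame("wrist"); cv2.imwrite(f"pics/wrist5.png",p[:,:,::-1]); np.savez("wrist5.npz",p=p,d=d,T=T); print(proj("wrist",m0,T),T[:3,3])
E
```

```text
t 6.45 tcp jigframe [  4.6   0.8 198.7] F jig [-0.38  0.25 -0.48] open 0.327
turn deg [-39.8   19.89   7.18] | 45.07  then shift cm [-3.151 31.317 19.471] | 37.01 shift in old axes [-4.788 36.49  -3.92 ]
[[420.71329677 211.58608913]] [ 488.14447569 -139.88284479  248.4870326 ]
```

View pics/wrist5.png

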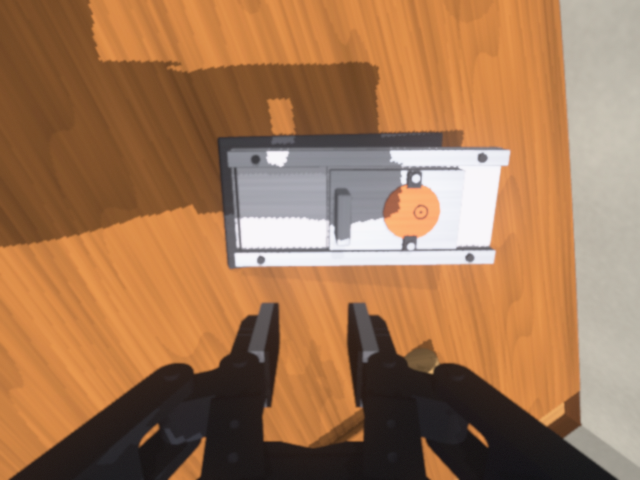

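Emit:
jog_arm([
  [-6.63,3.31,1.2,0,0,0,0.5],
  [-6.63,3.31,1.2,0,0,0,0.5],
  [-6.63,3.31,1.2,0,0,0,0.5],
  [-6.63,3.31,1.2,0,0,0,0.5],
  [-6.63,3.31,1.2,0,0,0,0.5],
  [-6.63,3.31,1.2,0,0,0,0.5],
  [0,0,0,-0.394,3.915,2.434,0.5],
  [0,0,0,-0.394,3.915,2.434,0.5],
  [0,0,0,-0.394,3.915,2.434,0.5],
  [0,0,0,-0.394,3.915,2.434,0.5],
  [0,0,0,-0.394,3.915,2.434,0.5],
  [0,0,0,-0.394,3.915,2.434,0.5],
  [0,0,0,-0.394,3.915,2.434,0.5],
  [0,0,0,-0.394,3.915,2.434,0.5],
  [0,0,0,0,0,0,0.5],
  [0,0,0,0,0,0,0.5],
])

```text
clock: 8.1
eef_pos: [561.8, 222.3, 271.0]
tcp_rot: [2.606, 1.557, 2.957]
contact_force: [-0.2, 0.2, -0.7]
opening: 0.502
```

```bash
python3 - <<'E'
from h import *
s=r.sense();T=tool(s); print(T.round(3),s['opening'],np.degrees(s['qpos']).round(1))
p,d=r.grab_frame("wrist"); cv2.imwrite(f"pics/wrist6.png",p[:,:,::-1]); np.savez("wrist6.npz",p=p,d=d,T=T)
E
```

```text
[[-1.30000e-02 -3.44000e-01  9.39000e-01  5.61838e+02]
 [ 2.00000e-03  9.39000e-01  3.44000e-01  2.22260e+02]
 [-1.00000e+00  7.00000e-03 -1.20000e-02  2.70967e+02]
 [ 0.00000e+00  0.00000e+00  0.00000e+00  1.00000e+00]] 0.5020282377039281 [21.2 16.8 93.3  0.4 70.6  1. ]
```

View pics/wrist6.png

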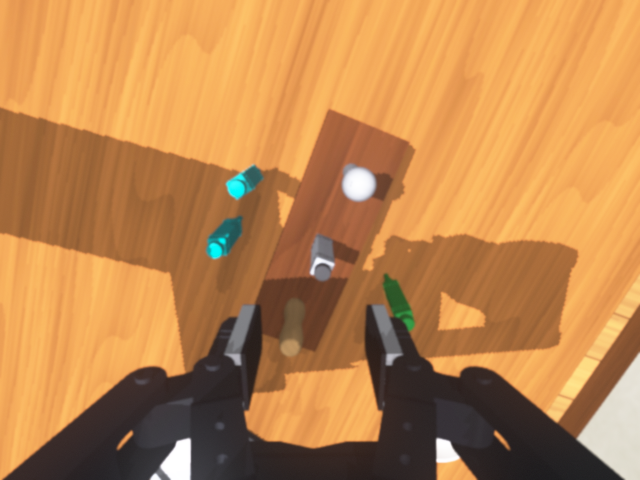

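```bash
python3 - <<'E'
from h import *
z=np.load("wrist6.npz");T=z['T'];W=cloud("wrist",z['d'],T);p=z['p']
cv2.imwrite("pics/w6c.png",cv2.resize(p[210:300,270:380,::-1],None,fx=6.5,fy=6.5,interpolation=cv2.INTER_CUBIC))
m=(abs(W[...,2]-48)<4)&(W[...,0]>500)&(W[...,0]<660)&(p[...,0]<150)
m=cv2.morphologyEx(m.astype(np.uint8),cv2.MORPH_OPEN,np.ones((3,3)))
k,l,st,_=cv2.connectedComponentsWithStats(m); i=1+np.argmax(st[1:,4]); q=W[l==i]; print(st[i],q.mean(0),cv2.minAreaRect(q[:,:2].astype(np.float32)))
b=(W[...,0]>540)&(W[...,0]<620)&(W[...,1]>160)&(W[...,1]<220)&(W[...,2]>60)
vs,us=np.where(b)
for lo,hi in [(60,80),(80,100),(100,117),(117,124),(124,135)]:
    k=b&(W[...,2]>lo)&(W[...,2]<hi); 
    if k.sum(): print(lo,hi,k.sum(),np.median(W[k],0).round(1),W[k].min(0).round(1),W[k].max(0).round(1))
E
```

```text
[ 257  276   90   75 3814] [582.07277254 117.7434625   47.58586404] ((577.669677734375, 116.73734283447266), (93.42668914794922, 79.29283142089844), 88.89835357666016)
60 80 134 [576.  197.2  69.4] [570.7 181.6  60.2] [586.7 197.8  79.9]
80 100 158 [576.9 197.2  90.7] [570.9 183.2  80.1] [586.7 197.9 100. ]
100 117 155 [575.9 197.2 108.9] [570.4 182.2 100.1] [587.5 198.  116.9]
117 124 138 [575.2 195.3 119.6] [570.9 182.7 117. ] [586.9 197.8 123.8]
124 135 230 [578.6 191.2 129.5] [572.3 183.9 124.3] [585.2 196.6 131.4]
```

View pics/w6c.png

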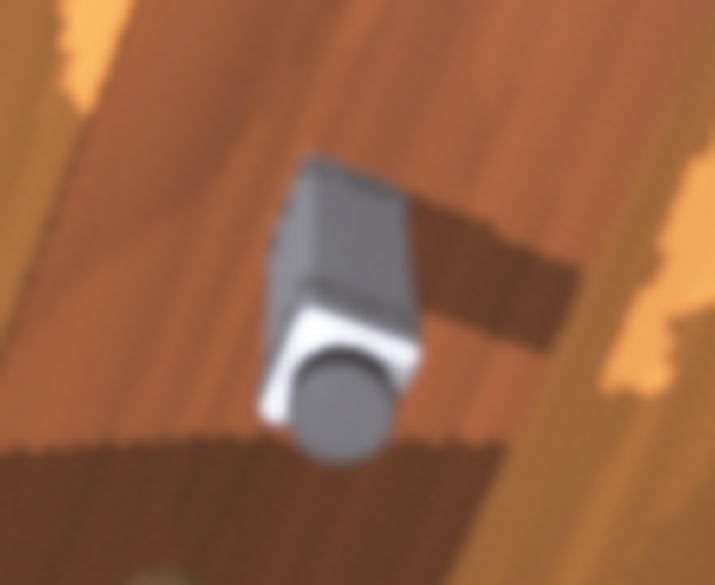

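```bash
python3 - <<'E'
from h import *
z=np.load("wrist6.npz");T=z['T'];W=cloud("wrist",z['d'],T);p=z['p']
b=(W[...,0]>540)&(W[...,0]<620)&(W[...,1]>160)&(W[...,1]<220)&(W[...,2]>55)&(W[...,2]<116)
P=W[b]
for nm,ax in (("y",1),("x",0)):
    k=(P[:,1]>195.5)&(P[:,0]>572.5)&(P[:,0]<586) if ax==1 else (P[:,0]<573)&(P[:,1]<196)
    Q=P[k]; 
    if ax==1: a=np.polyfit(Q[:,0],Q[:,1],1); print(nm,len(Q),'yaw',np.degrees(np.arctan(a[0])),Q.mean(0))
    else: a=np.polyfit(Q[:,1],Q[:,0],1); print(nm,len(Q),'yaw',np.degrees(-np.arctan(a[0])),Q.mean(0))
t=W[(W[...,2]>127)&(W[...,2]<135)&(abs(W[...,0]-579)<12)&(abs(W[...,1]-190)<12)]; print('cap',t.mean(0),len(t),t.min(0),t.max(0))
ball=W[(W[...,2]>110)&(abs(W[...,0]-575)<40)&(W[...,1]>230)&(W[...,1]<300)]; print('ball',np.median(ball,0),ball.max(0),ball.min(0))
sc=W[(W[...,2]>110)&(abs(W[...,0]-575)<40)&(W[...,1]>80)&(W[...,1]<150)]; print('scr',sc.mean(0),sc.max(0),sc.min(0))
for n in("side","scene"):
    Wn=np.load(n+"W.npy"); t=Wn[(Wn[...,2]>126)&(Wn[...,2]<135)&(abs(Wn[...,0]-579)<15)&(abs(Wn[...,1]-190)<15)]; print(n,'cap',t.mean(0),len(t))
    print(n,proj(n,[578.8,190,130]))
E
```

```text
y 294 yaw -1.3401070918379212 [579.33903935 197.34598656  88.02741085]
x 117 yaw -1.486069611736933 [571.05816203 189.55364714  88.22190905]
cap [578.80408836 190.66064369 129.43071916] 211 [572.32304832 183.85793116 127.13775964] [585.24694049 196.60005079 131.43367347]
ball [583.49846161 242.332674   342.09924122] [614.99540477 277.27624518 361.04785273] [535.01264294 230.00102322 120.79048946]
scr [577.16004683 119.42213083 123.67586309] [588.31433029 126.53823463 130.90217612] [567.26395729 106.88958298 110.22117643]
side cap [580.0042654  192.40323225 129.39161141] 72
side [[282.03190827 353.38880011]]
scene cap [580.33107324 190.36375721 128.10039478] 27
scene [[454.96748579 211.61128265]]
```

```bash
python3 - <<'E'
from h import *
plan(toolR_down(np.radians(-1.4)),[579.1,189.6,190])
E
```

```text
turn deg [21.43 -0.74 -0.26] | 21.44  then shift cm [ 8.117 -3.12   1.825] | 8.88 shift in old axes [ 8.085 -3.626  0.656]
```

Emit:
jog_arm([
  [7.14,-0.25,-0.09,0,0,0,0.4],
  [7.14,-0.25,-0.09,0,0,0,0.4],
  [7.14,-0.25,-0.09,0,0,0,0.4],
  [0,0,0,2.7,-1.04,0.61,0.4],
  [0,0,0,2.7,-1.04,0.61,0.4],
  [0,0,0,2.7,-1.04,0.61,0.4],
  [0,0,0,0,0,0,0.4],
  [0,0,0,0,0,0,0.4],
])

```text
clock: 8.95
eef_pos: [579.3, 188.8, 191.7]
tcp_rot: [0.843, 1.57, 0.816]
contact_force: [-0.4, 1.0, -0.1]
opening: 0.399
```

```bash
python3 - <<'E'
from h import *
s=r.sense();T=tool(s); print(s['clock'],s['opening'],s['contact_force'])
plan(toolR_down(np.radians(-1.4)),[579.1,189.6,73])
p,d=r.grab_frame("wrist"); cv2.imwrite(f"pics/wrist7.png",p[:,:,::-1]); np.savez("wrist7.npz",p=p,d=d,T=T)
W=cloud("wrist",d,T)
b=(W[...,0]>555)&(W[...,0]<600)&(W[...,1]>170)&(W[...,1]<210)&(W[...,2]>55)&(W[...,2]<116); P=W[b]
print(len(P),np.percentile(P,[1,50,99],axis=0).round(1))
t=W[(W[...,2]>126)&(W[...,2]<135)&(abs(W[...,0]-579)<12)&(abs(W[...,1]-190)<12)]; print('cap',t.mean(0),len(t),t.min(0),t.max(0))
print(proj("wrist",[[579.1,189.6,130],[579.1,189.6,48]],T))
E
```

```text
8.95 0.3990242368237594 [-0.37757451  0.97311177 -0.08674974]
turn deg [-0.16  0.04 -0.04] | 0.16  then shift cm [11.868  0.076 -0.025] | 11.87 shift in old axes [11.868  0.068 -0.033]
603 [[571.3 196.6  56.3]
 [579.1 197.6  90.9]
 [587.  198.1 115.4]]
cap [579.21679073 190.81435675 129.46175214] 428 [572.55975564 184.06841076 126.04712298] [585.88293298 196.76456775 131.50693139]
[[312.22478002 264.76780336]
 [312.47220586 226.13612588]]
```

View pics/wrist7.png

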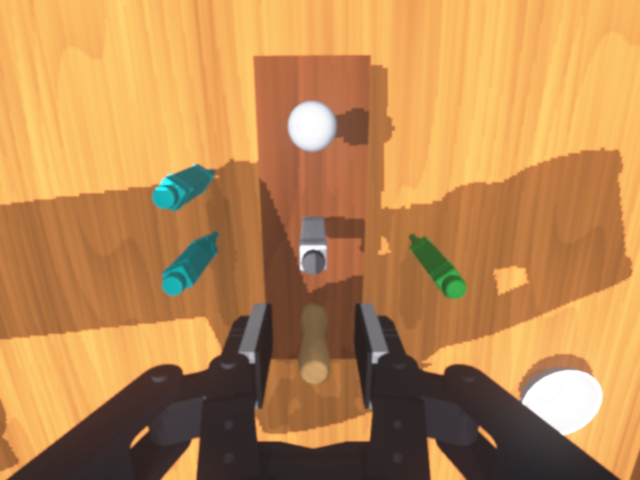

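```bash
python3 - <<'E'
from h import *
z=np.load("wrist7.npz");T=z['T'];W=cloud("wrist",z['d'],T)
L=(W-T[:3,3])@T[:3,:3]
g=(L[...,0]<0)&(np.arange(480)[:,None]>290)&(abs(L[...,2])<150)
for a in range(-120,0,10):
    k=g&(L[...,0]>a)&(L[...,0]<a+10)
    if k.sum(): print(a,k.sum(),L[k][:,1:].min(0).round(),L[k][:,1:].max(0).round())
E
```

```text
-90 9372 [  6. -63.] [18. 63.]
-80 12979 [ -4. -61.] [18. 61.]
-70 7243 [-14. -57.] [17. 57.]
-60 10857 [-14. -53.] [14. 53.]
-50 2832 [ -8. -49.] [14. 49.]
-40 2028 [-13. -30.] [11. 31.]
-30 1526 [-12. -31.] [11. 31.]
-20 1227 [-12. -31.] [11. 31.]
-10 543 [-12. -29.] [11. 30.]
```

Emit:
jog_arm([
  [0,0,0,3,0.1,0,0.4],
  [0,0,0,3,0,0,0.4],
  [0,0,0,3,0,0,0.4],
  [0,0,0,2.85,0,0,0.4],
  [0,0,0,0,0,0,0.4],
  [0,0,0,0,0,0,0.4],
])

```text
clock: 9.6
eef_pos: [580.5, 191.6, 74.7]
tcp_rot: [0.477, 1.567, 0.452]
contact_force: [0.9, 0.5, 0.3]
opening: 0.399
```

```bash
python3 - <<'E'
from h import *
s=r.sense();T=tool(s); print(s['clock'],s['opening'],s['contact_force'],s['eef_pos'])
for n in ["wrist","side"]:
    p,d=r.grab_frame(n); cv2.imwrite(f"pics/{n}8.png",p[:,:,::-1])
E
```

```text
9.6 0.3987721201751553 [0.92821798 0.49003846 0.29139032] [580.49811336 191.57297245  74.7103049 ]
```

View pics/wrist8.png

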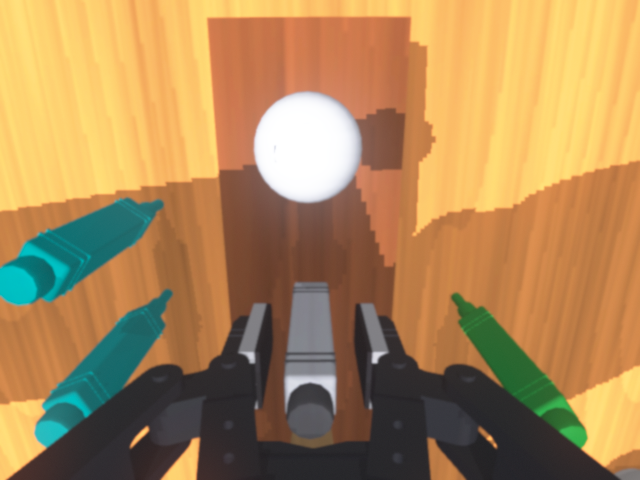

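Emit:
jog_arm([
  [0,0,0,0,-0.15,-0.1,0.4],
  [0,0,0,0,0,0,0.05],
  [0,0,0,0,0,0,0.05],
  [0,0,0,0,0,0,0.05],
  [0,0,0,0,0,0,0.05],
  [0,0,0,0,0,0,0.05],
  [0,0,0,0,0,0,0.05],
], force=60)

```text
clock: 10.4
eef_pos: [579.3, 189.7, 74.5]
tcp_rot: [0.446, 1.567, 0.421]
contact_force: [-0.9, -0.5, 7.8]
opening: 0.181
```

```bash
python3 - <<'E'
from h import *
s=r.sense();T=tool(s); print(s['clock'],s['opening'],s['contact_force'],s['eef_pos'])
for n in ["wrist"]:
    p,d=r.grab_frame(n); cv2.imwrite(f"pics/{n}9.png",p[:,:,::-1])
E
```

```text
10.4 0.18136024347585347 [-0.87371865 -0.51089715  7.76317856] [579.34057843 189.72169225  74.50830416]
```

View pics/wrist9.png

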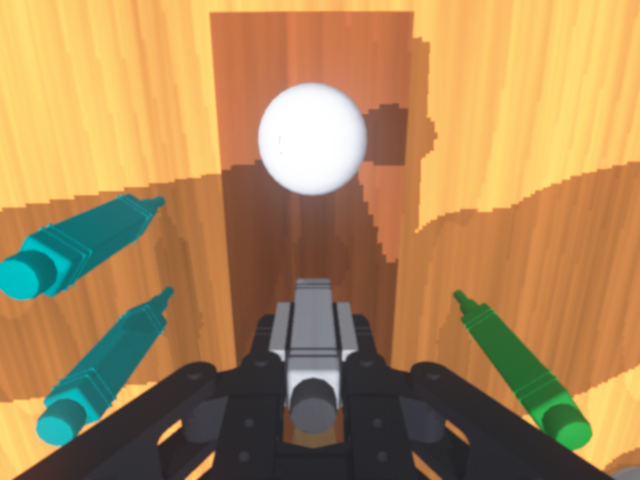

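Emit:
jog_arm([
  [0,0,0,-1,0,0,0.05],
  [0,0,0,-1.5,0,0,0.05],
  [0,0,0,-2.5,0,0,0.05],
  [0,0,0,-3,0,0,0.05],
  [0,0,0,-3,0,0,0.05],
  [0,0,0,-3,0,0,0.05],
  [0,0,0,-3,0,0,0.05],
  [0,0,0,-2,0,0,0.05],
  [0,0,0,0,0,0,0.05],
  [0,0,0,0,0,0,0.05],
])

```text
clock: 11.45
eef_pos: [578.2, 189.3, 263.8]
tcp_rot: [0.464, 1.568, 0.439]
contact_force: [-0.2, 0.3, -0.1]
opening: 0.179
```

```bash
python3 - <<'E'
from h import *
s=r.sense();T=tool(s); print(s['clock'],s['opening'],s['contact_force'],s['eef_pos'])
for n in ["wrist","side","scene"]:
    p,d=r.grab_frame(n); cv2.imwrite(f"pics/{n}10.png",p[:,:,::-1]); np.savez(n+"10.npz",p=p,d=d,T=T)
p=cv2.imread("pics/side10.png"); cv2.imwrite("pics/side10c.png",cv2.resize(p[180:440,180:400],None,fx=2.3,fy=2.3,interpolation=cv2.INTER_CUBIC))
tip=T[:3,3]+T[:3,0]*(74.5-14)
print(proj("side",[tip],T),proj("wrist",tip,T),proj("scene",tip,T))
M=jigR(); m=np.array([610,-185,88.5])+32.2*M[:,0]; print(m)
E
```

```text
11.45 0.1785688267797335 [-0.21369461  0.27624559 -0.08045869] [578.23982381 189.34024457 263.76945934]
[[280.05985584 321.09131631]] [[312.73531386 266.71016067]] [[461.67870458 184.44276027]]
[ 638.43331553 -195.34888052   99.51304862]
```

View pics/side10c.png

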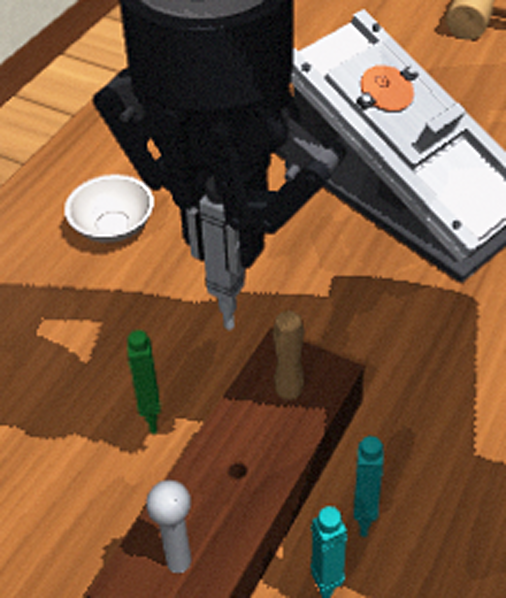

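View pics/wrist10.png

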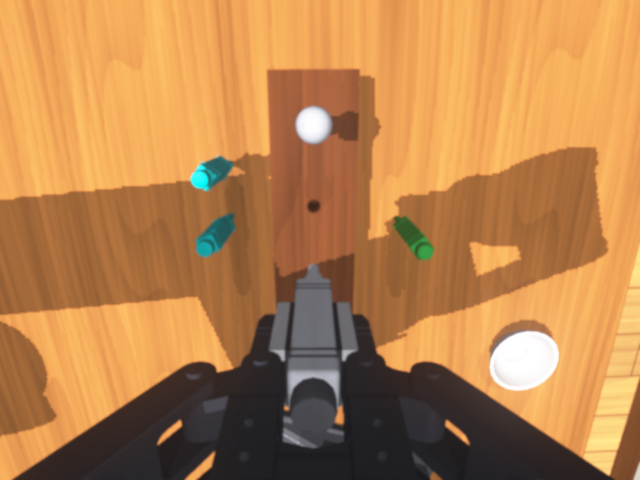

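```bash
python3 - <<'E'
from h import *
M=jigR(); m=np.array([610,-185,88.5])+32.2*M[:,0]
plan(toolR_jig(),m+M[:,2]*(60.5+50)); print(m+M[:,2]*110)
E
```

```text
turn deg [ 18.37 -19.84  -3.26] | 27.23  then shift cm [ 10.668 -34.051  12.175] | 37.7 shift in old axes [  5.847 -37.085   3.467]
[ 603.079997   -182.48132489  202.8792369 ]
```

Emit:
jog_arm([
  [4.59,-4.96,-0.82,0,0,0,0.05],
  [4.59,-4.96,-0.82,0,0,0,0.05],
  [4.59,-4.96,-0.82,0,0,0,0.05],
  [4.6,-4.96,-0.8,0,0,0,0.05],
  [0,0,0,0.5,-2,0.6,0.05],
  [0,0,0,0.97,-3.1,1.1,0.05],
  [0,0,0,1.02,-3.22,1.165,0.05],
  [0,0,0,1.02,-3.22,1.165,0.05],
  [0,0,0,1.02,-3.22,1.165,0.05],
  [0,0,0,1.02,-3.22,1.165,0.05],
  [0,0,0,1.02,-3.22,1.165,0.05],
  [0,0,0,1.02,-3.22,1.165,0.05],
  [0,0,0,1.02,-3.22,1.165,0.05],
  [0,0,0,1.02,-3.22,1.165,0.05],
  [0,0,0,0.9,-3.0,1.05,0.05],
  [0,0,0,0,0,0,0.05],
  [0,0,0,0,0,0,0.05],
  [0,0,0,0,0,0,0.05],
])

```text
clock: 13.4
eef_pos: [602.7, -179.1, 204.7]
tcp_rot: [0.004, 1.221, -0.345]
contact_force: [-0.1, 0.7, -0.8]
opening: 0.181
```

```bash
python3 - <<'E'
from h import *
s=r.sense();T=tool(s); print(s['clock'],s['opening'],s['contact_force'],s['eef_pos'],np.degrees(s['qpos']).round(1))
M=jigR(); m=np.array([610,-185,88.5])+32.2*M[:,0]
for n in ["wrist","side","scene"]:
    p,d=r.grab_frame(n); cv2.imwrite(f"pics/{n}11.png",p[:,:,::-1]); np.savez(n+"11.npz",p=p,d=d,T=T)
p=cv2.imread("pics/side11.png"); cv2.imwrite("pics/side11c.png",cv2.resize(p[130:300,270:440],None,fx=3.5,fy=3.5,interpolation=cv2.INTER_CUBIC))
p=cv2.imread("pics/scene11.png"); cv2.imwrite("pics/scene11c.png",cv2.resize(p[150:310,200:360],None,fx=3.5,fy=3.5,interpolation=cv2.INTER_CUBIC))
tip=T[:3,3]+T[:3,0]*60.5
print('tip jig',M.T@(tip-m)); plan(toolR_jig(),m+M[:,2]*(60.5+50)) 
for n in ["wrist","side","scene"]: print(n,proj(n,[tip,m],T).tolist())
E
```

```text
13.4 0.18137466553437975 [-0.12150328  0.67421109 -0.83840631] [ 602.67170927 -179.14841239  204.65802879] [-16.   13.3 110.   -2.2  36.7   5.5]
tip jig [-0.80441282  3.07956504 51.69268139]
turn deg [ 0.04  0.09 -0.1 ] | 0.15  then shift cm [ 0.224 -0.351  0.026] | 0.42 shift in old axes [ 0.223 -0.351  0.025]
wrist [[312.4972938171365, 266.88878993902296], [313.8274584475, 243.6548666457602]]
side [[353.24533297471646, 200.28127021667842], [346.3594753677237, 214.58945740629136]]
scene [[279.65047457568386, 219.90068776188846], [276.40643107759007, 241.9769821830947]]
```

View pics/side11c.png

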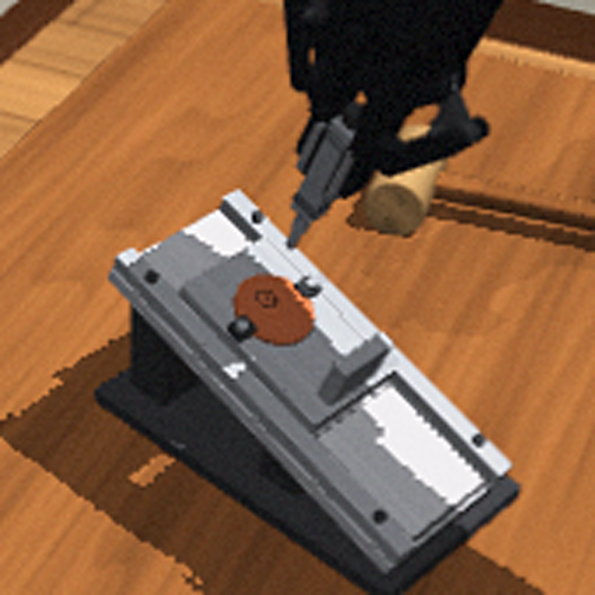

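View pics/wrist11.png

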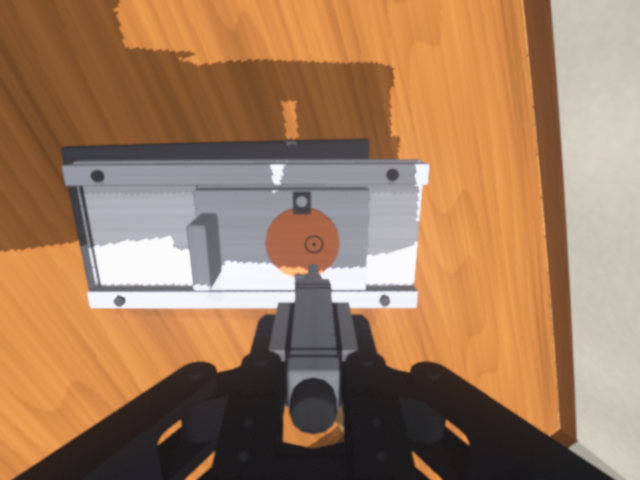

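View pics/scene11c.png

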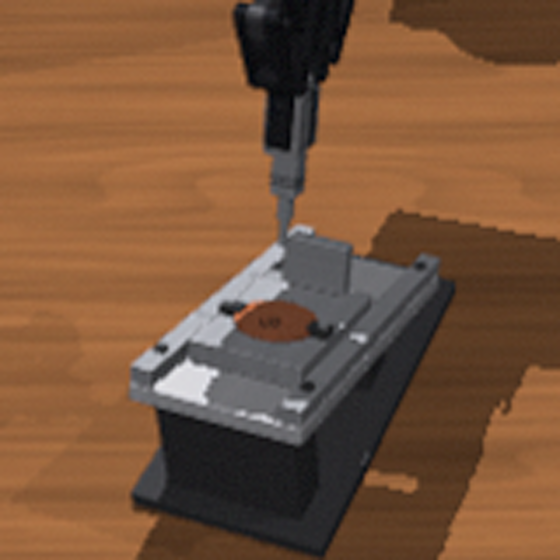

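Emit:
jog_arm([
  [0,0.09,-0.1,1,-0.17,0.08,0.05],
  [0,0,0,1,-0.17,0,0.05],
  [0,0,0,1,0,0,0.05],
  [0,0,0,1,0,0,0.05],
  [0,0,0,0,0,0,0.05],
  [0,0,0,0,0,0,0.05],
  [0,0,0,0,0,0,0.05],
])

```text
clock: 14.25
eef_pos: [615.7, -188.0, 168.4]
tcp_rot: [-0.001, 1.221, -0.35]
contact_force: [-0.1, -0.7, -1.8]
opening: 0.181
```

```bash
cat > look.py <<'E'
from h import *
import sys
k=sys.argv[1]
s=r.sense();T=tool(s); M=jigR(); m=np.array([610,-185,88.5])+32.2*M[:,0]
print(s['clock'],s['opening'],'Fjig',(M.T@s['contact_force']).round(2))
for n in ["wrist","side","scene"]:
    p,d=r.grab_frame(n); cv2.imwrite(f"pics/{n}{k}.png",p[:,:,::-1]); np.savez(n+k+".npz",p=p,d=d,T=T)
    p=p[...,::-1]
    a,b,c,e={"wrist":(190,300,250,380),"side":(160,260,300,410),"scene":(190,270,230,330)}[n]
    cv2.imwrite(f"pics/{n}{k}c.png",cv2.resize(p[a:b,c:e],None,fx=6,fy=6,interpolation=cv2.INTER_CUBIC)); print(n,'crop origin',c,a,'x6')
tip=T[:3,3]+T[:3,0]*60.5
print('tip jig',(M.T@(tip-m)).round(2),'axis err deg',np.degrees(np.arccos(-T[:3,0]@M[:,2])).round(2))
for n in ["wrist","side","scene"]: print(n,'tip,mark',proj(n,[tip,m],T).round(1).tolist())
E
python3 look.py 12
```

```text
14.25 0.1807519699279169 Fjig [-0.44 -0.71 -1.79]
wrist crop origin 250 190 x6
side crop origin 300 160 x6
scene crop origin 230 190 x6
tip jig [ 1.19 -0.89 12.34] axis err deg 0.04
wrist tip,mark [[312.5, 266.9], [310.5, 257.8]]
side tip,mark [[348.0, 210.5], [346.4, 214.6]]
scene tip,mark [[276.2, 236.9], [276.4, 242.0]]
```

View pics/wrist12c.png

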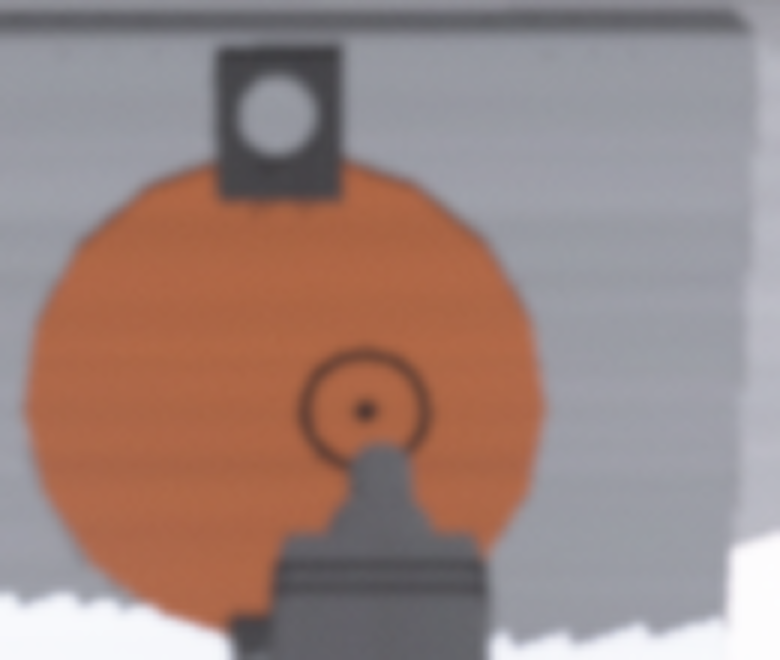

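View pics/side12c.png

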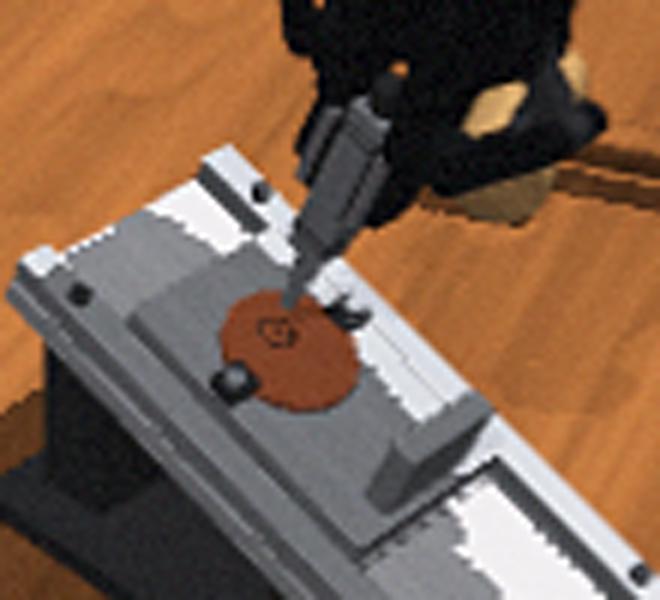

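View pics/scene12c.png

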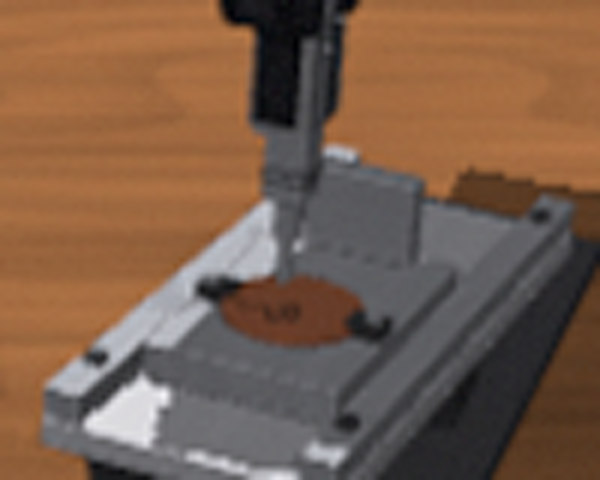

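Emit:
jog_arm([
  [0,0,0,0.3,0.09,-0.12,0.05],
  [0,0,0,0.3,0,0,0.05],
  [0,0,0,0.2,0,0,0.05],
  [0,0,0,0,0,0,0.05],
  [0,0,0,0,0,0,0.05],
  [0,0,0,0,0,0,0.05],
])

```text
clock: 15.0
eef_pos: [617.5, -187.7, 160.2]
tcp_rot: [-0.001, 1.221, -0.35]
contact_force: [-0.0, -0.1, -1.4]
opening: 0.183
```

```bash
python3 look.py 13
```

```text
15.0 0.18317495778508072 Fjig [-0.45 -0.14 -1.36]
wrist crop origin 250 190 x6
side crop origin 300 160 x6
scene crop origin 230 190 x6
tip jig [-0.16 -0.01  4.2 ] axis err deg 0.03
wrist tip,mark [[312.5, 266.9], [312.8, 264.2]]
side tip,mark [[347.0, 213.5], [346.4, 214.6]]
scene tip,mark [[276.6, 240.2], [276.4, 242.0]]
```

View pics/wrist13c.png

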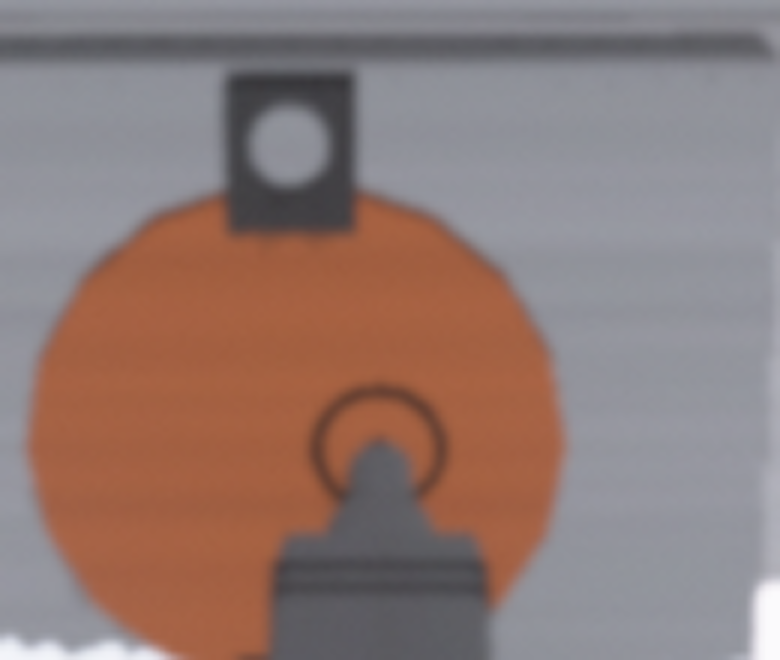

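Emit:
jog_arm([
  [0,0,0,0.2,0,0,0.05],
  [0,0,0,0.2,0,0,0.05],
  [0,0,0,0,0,0,0.05],
  [0,0,0,0,0,0,0.05],
])

```text
clock: 15.55
eef_pos: [618.7, -188.2, 156.4]
tcp_rot: [-0.001, 1.221, -0.35]
contact_force: [-1.5, -0.8, 0.0]
opening: 0.18
```

```bash
cat > st.py <<'E'
from h import *
M=jigR(); m=np.array([610,-185,88.5])+32.2*M[:,0]; F=[]
for i in range(3):
    s=r.sense(); T=tool(s); F.append(M.T@s['contact_force'])
tip=T[:3,3]+T[:3,0]*60.5
print(s['clock'],'Fjig',np.mean(F,0).round(2),'tip(if rigid) jig',(M.T@(tip-m)).round(2),'ax',np.degrees(np.arccos(-T[:3,0]@M[:,2])).round(2))
E
python3 st.py
```

```text
15.55 Fjig [-1.05 -1.21  0.4 ] tip(if rigid) jig [-0.23 -0.04  0.11] ax 0.03
```

Emit:
jog_arm([
  [0,0,0,0.2,0,0,0.05],
  [0,0,0,0,0,0,0.05],
  [0,0,0,0,0,0,0.05],
])

```text
clock: 15.85
eef_pos: [619.3, -188.4, 154.5]
tcp_rot: [-0.001, 1.221, -0.35]
contact_force: [0.2, -0.2, -0.3]
opening: 0.177
```

```bash
python3 st.py; python3 look.py 14
```

```text
15.85 Fjig [ 0.12 -0.13 -0.32] tip(if rigid) jig [-0.26 -0.01 -1.85] ax 0.03
15.85 0.17734370952590067 Fjig [ 0.12 -0.13 -0.32]
wrist crop origin 250 190 x6
side crop origin 300 160 x6
scene crop origin 230 190 x6
tip jig [-0.26 -0.01 -1.85] axis err deg 0.03
wrist tip,mark [[312.5, 266.9], [313.0, 268.1]]
side tip,mark [[346.2, 215.2], [346.4, 214.6]]
scene tip,mark [[276.4, 242.7], [276.4, 242.0]]
```

View pics/wrist14c.png

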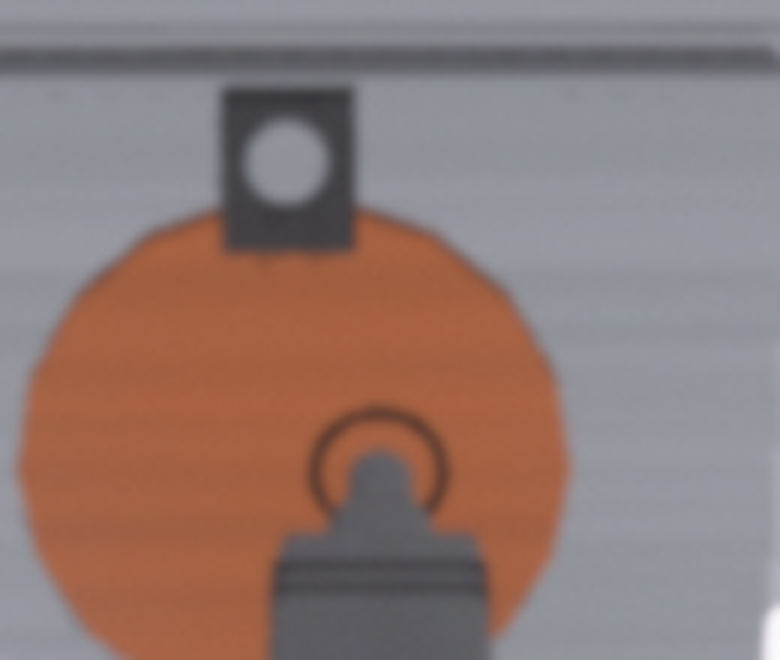

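```bash
cat > nose.py <<'E'
from h import *
import sys
M=jigR(); base=None
def width_profile(p):
    # blueness/saturation: nose is grey, disc orange -> use R-B
    p=p.astype(float); g=p[...,0]-p[...,2]
    return g[255:285,309:317].mean(1)
def edge(p):
    g=width_profile(p); hi=g[:5].max(); hi=np.median(g[2:5]); lo=np.median(g[-8:]); t=(hi+lo)/2
    i=len(g)-1
    while i>0 and g[i-1]<t: i-=1
    return 255+i-1+(g[i-1]-t)/(g[i-1]-g[i]) if i>0 else None
if __name__=="__main__":
    T=tool()
    for c in (0,3,6,9): print('axis proj comp',c,proj("wrist",T[:3,3]+T[:3,0]*(60.5-c),T).round(2))
    for k in ("11","12","13","14"):
        print(k,edge(np.load(f"wrist{k}.npz")['p']), width_profile(np.load(f"wrist{k}.npz")['p']).round(0)[:26:1].tolist())
    F=[];E=[]
    for i in range(8):
        p,d=r.grab_frame("wrist"); F.append(M.T@r.sense()['contact_force']); E.append(edge(p))
    print('F',np.mean(F,0).round(2),np.std(F,0).round(2),'edge',np.mean(E))
E
python3 nose.py
```

```text
axis proj comp 0 [[312.5  266.89]]
axis proj comp 3 [[312.48 268.88]]
axis proj comp 6 [[312.47 270.92]]
axis proj comp 9 [[312.45 273.01]]
11 263.79314159292034 [96.0, 97.0, 97.0, 96.0, 95.0, 94.0, 92.0, 86.0, 68.0, 40.0, 16.0, 3.0, -2.0, -2.0, -2.0, -2.0, -2.0, -2.0, -3.0, -4.0, -4.0, -5.0, -5.0, -5.0, -5.0, -5.0]
12 264.18835616438355 [101.0, 94.0, 82.0, 74.0, 80.0, 92.0, 100.0, 96.0, 75.0, 43.0, 16.0, 2.0, -2.0, -3.0, -3.0, -3.0, -3.0, -3.0, -3.0, -4.0, -5.0, -4.0, -4.0, -5.0, -5.0, -5.0]
13 263.66337719298247 [57.0, 71.0, 89.0, 98.0, 100.0, 100.0, 98.0, 88.0, 66.0, 37.0, 15.0, 4.0, -2.0, -2.0, -3.0, -3.0, -3.0, -3.0, -4.0, -4.0, -4.0, -4.0, -5.0, -5.0, -5.0, -4.0]
14 265.7328326180257 [100.0, 98.0, 86.0, 64.0, 57.0, 76.0, 92.0, 98.0, 95.0, 80.0, 51.0, 22.0, 5.0, -1.0, -2.0, -3.0, -2.0, -2.0, -3.0, -3.0, -4.0, -4.0, -4.0, -4.0, -4.0, -4.0]
F [-0.32 -0.11  0.64] [0.61 0.38 0.48] edge 265.7298508767927
```

Emit:
jog_arm([
  [0,0,0,0.1,0,0,0.05],
  [0,0,0,0.1,0,0,0.05],
  [0,0,0,0.1,0,0,0.05],
  [0,0,0,0,0,0,0.05],
  [0,0,0,0,0,0,0.05],
])

```text
clock: 16.9
eef_pos: [620.4, -188.8, 151.8]
tcp_rot: [-0.001, 1.221, -0.35]
contact_force: [-1.0, 0.7, 1.7]
opening: 0.177
```

```bash
python3 nose.py | tail -1; python3 look.py 15; python3 -c "
from nose import *
print(edge(np.load('wrist15.npz')['p']),width_profile(np.load('wrist15.npz')['p']).round(0).tolist())"
```

```text
F [-0.66 -0.1   1.69] [0.41 0.48 0.58] edge 267.1557544929261
17.3 0.1796849922084822 Fjig [-0.02 -0.36  0.9 ]
wrist crop origin 250 190 x6
side crop origin 300 160 x6
scene crop origin 230 190 x6
tip jig [-0.24 -0.01 -4.82] axis err deg 0.03
wrist tip,mark [[312.5, 266.9], [312.9, 270.1]]
side tip,mark [[345.8, 216.0], [346.4, 214.6]]
scene tip,mark [[276.3, 244.0], [276.4, 242.0]]
267.155601659751 [101.0, 102.0, 102.0, 98.0, 84.0, 62.0, 60.0, 80.0, 95.0, 100.0, 97.0, 82.0, 52.0, 21.0, 5.0, -1.0, -2.0, -2.0, -3.0, -3.0, -4.0, -4.0, -4.0, -5.0, -5.0, -4.0, -4.0, -4.0, -3.0, -3.0]
```

View pics/wrist15c.png

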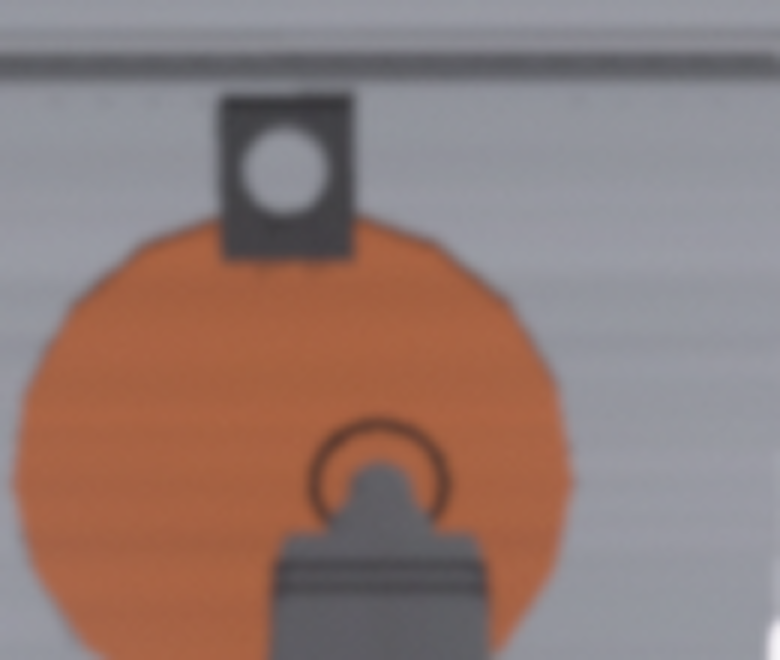

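View pics/side15c.png

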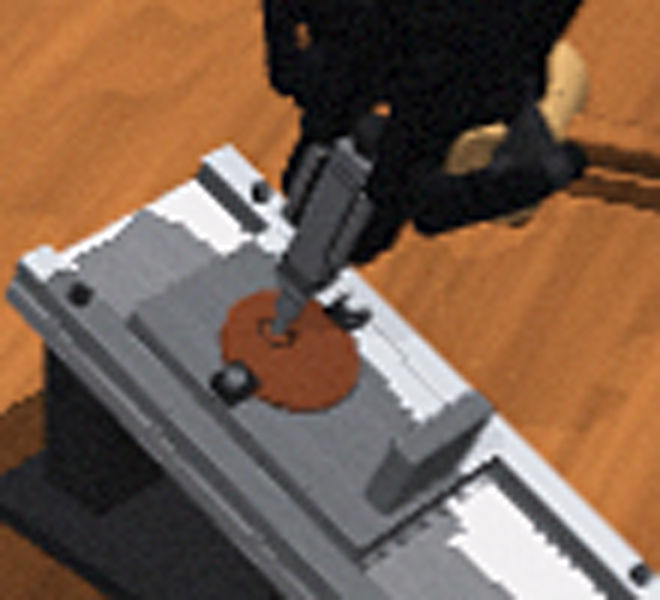

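```bash
python3 st.py; python3 - <<'E'
from rig import r
print(r.sign_off())
E
```

```text
17.45 Fjig [-0.36 -0.1   1.8 ] tip(if rigid) jig [-0.2  -0.01 -4.81] ax 0.03
the job is handed in; nothing more can be done
None
```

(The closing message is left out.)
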